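# Line up the kitchen canisters by height

### The job

Line the four lidded white canisters up on the wooden board in order of height, each standing upright and centred on its own cork coaster: the tallest on the coaster next to the stone mortar and pestle, then step by step down to the shortest at the other end. Let go of them all at the end.

Things in the scene. Friction and masses are not known exactly. Their poses are not given: they have to be found in the camera images.
- canister_a: loose white ceramic canister, round, 64 mm in diameter, thin blue band low down, with a flat brown wooden lid (fixed on, same diameter) whose top is 116 mm above the underside; a round lid knob (18 mm wide at most, fixed on) stands 14 mm higher. Round all over: its yaw does not matter. It may be gripped across its sides from above. Origin: centre of its underside, z up.
- canister_b: loose white ceramic canister, round, 58 mm in diameter, thin blue band low down, with a flat brown wooden lid (fixed on, same diameter) whose top is 94 mm above the underside; a round lid knob (18 mm wide at most, fixed on) stands 14 mm higher. Round all over: its yaw does not matter. It may be gripped across its sides from above. Origin: centre of its underside, z up.
- canister_c: loose white ceramic canister, round, 52 mm in diameter, thin blue band low down, with a flat brown wooden lid (fixed on, same diameter) whose top is 72 mm above the underside; a round lid knob (18 mm wide at most, fixed on) stands 14 mm higher. Round all over: its yaw does not matter. It may be gripped across its sides from above. Origin: centre of its underside, z up.
- canister_d: loose white ceramic canister, round, 46 mm in diameter, thin blue band low down, with a flat brown wooden lid (fixed on, same diameter) whose top is 50 mm above the underside; a round lid knob (18 mm wide at most, fixed on) stands 14 mm higher. Round all over: its yaw does not matter. It may be gripped across its sides from above. Origin: centre of its underside, z up.
- coaster_0: one of four identical round cork coasters, 78 mm in diameter, 4 mm thick, fixed in a row on the board about 95 mm apart (uneven by some mm); their names say nothing about their order along the board. Origin: centre of its underside, 14 mm above the worktop; the canister stands on its top, 18 mm above the worktop
- coaster_1: one of four identical round cork coasters, 78 mm in diameter, 4 mm thick, fixed in a row on the board about 95 mm apart (uneven by some mm); their names say nothing about their order along the board. Origin: centre of its underside, 14 mm above the worktop; the canister stands on its top, 18 mm above the worktop
- coaster_2: one of four identical round cork coasters, 78 mm in diameter, 4 mm thick, fixed in a row on the board about 95 mm apart (uneven by some mm); their names say nothing about their order along the board. Origin: centre of its underside, 14 mm above the worktop; the canister stands on its top, 18 mm above the worktop
- coaster_3: one of four identical round cork coasters, 78 mm in diameter, 4 mm thick, fixed in a row on the board about 95 mm apart (uneven by some mm); their names say nothing about their order along the board. Origin: centre of its underside, 14 mm above the worktop; the canister stands on its top, 18 mm above the worktop
- board: fixed flat wooden board on the worktop, 120 mm (its x) by 400 mm (its y) by 14 mm thick; the row of coasters runs along its y axis. Origin: centre of its underside
- mortar: grey stone mortar, 96 mm wide, 75 mm tall, its pestle leaning out to about 107 mm; fixed on the worktop just beyond either end of the board (a potted herb, 125 mm tall, is beyond the other end). Origin: centre of its underside. Bystanders, also fixed: a blue mug (88 mm tall) and a wooden pepper mill (142 mm tall), in the row of canisters nearer the robot

How it is judged:
By the outcome, as a careful person would: the job done as asked, in the order asked, and still so for the second after the job is handed in, with the robot touching nothing.
It also fails if it takes over 112 s, if anything falls off the work surface, if the arm or the gripper's body presses on something with over 40 N, if the wrist force passes 120 N, or if a joint passes its speed limit or range.

### The arm

A 7-joint arm with a two-finger parallel gripper is mounted at the origin on the work surface. World frame = base frame: x ahead of the robot, y to its left, z up, the work surface at z = 0. Lengths are in m, angles in rad, forces in N, time in s.
With the tool pointing down it reaches from about 0.4 to 0.85 m from the base axis. Payload 4.5 kg.
Tool frame: the origin (TCP) lies at the very end of the fingers, on their centre line; the grasp point (between the pads) lies 19 mm behind it; z points along the fingers, y is the line along which they close (so a half turn about z gives the same grasp; the last joint's range is limited). The gripper opens to 85 mm and grips with 20 to 120 N. Pads are 22 mm wide; open, the fingers measure 114 mm over their backs; the gripper's body (76 mm by 85 mm) begins 54 mm behind the grasp point. The pads swing forward as they close: fully open they stand 13 mm farther back than shut.
Start: joints at [-1.086, 0.689, -0.195, 1.565, 0.157, 0.902, -0.215], TCP at [0.272, 0.563, 0.231] pointing down, gripper open.
Joint ranges: [-3.01, 3.01], [-0.46, 2.08], [-1.47, 1.51], [0.13, 2.56], [-1, 4.14], [0.04, 2.09], [-2.66, 2.66]. Speed limits (rad/s): [2.57, 2.57, 3.14, 3.14, 3.14, 3.14, 3.14].

### API

Orientations are given as a unit quaternion [x, y, z, w].
In Python, from bench import ctrl gives the robot as it stands. The module is installed in compiled form; this text tells all that it offers.
- The arm moves only by the tool servo_tool, never from a script. Its argument "rows" is a list of rows, each an object with "travel": the shift along the tool's x, y, z in mm, a list of three; "twist": the turn, a rotation vector about the tool's x, y, z in degrees, a list of three; "gripper": the opening, from 0 (shut) to 1 (fully open). In form: [{"travel": [x, y, z], "twist": [rx, ry, rz], "gripper": gripper}, ...]. A call has 1 to 5 rows; each row is the pose to reach, as a shift and turn from the pose commanded when the call began, along the tool's axes at that moment; what a row does not reach only later rows make up. A row lasts 1/8 s, in which the tool goes at most 62.5 mm and 10.7 degrees, less where a joint would pass 70% of its speed; a pose out of reach is approached as far as the arm can. A call with a gripper value outside its range is refused whole. The fingers move at their own pace and stop on an object; "squeeze" is the grip in N (left out, the last holds). Time passes only in rows, so rows that repeat a pose let the fingers close. It gives the time, the measured TCP pose, the force, the opening and the grip force at its end, in the units of the state.
- ctrl.observe(): the state, without advancing time (a new reading comes with each control period).
- ctrl.camera(name): name is "side" or "top" or "wrist"; returns the picture (400x640x3 uint8, red, green, blue); there is no depth.
- ctrl.camera_model(name): a dict with "intrinsics" (3x3 intrinsics, pixels), "origin" and "orientation" of the camera in the world. Camera axes: x right, y down, z forward; pixel columns grow to the right and rows downward; lengths in m; the calibration is good to about 2 mm. The wrist camera is an equidistant fisheye: a pixel r from the principal point sees the ray r / f radians off the axis. A picture is of the moment at which its call begins: read the wrist's pose just before it. camera_model takes no time and is no camera call; for the wrist camera it gives the pose at the moment of the call.
- ctrl.sign_off(): hands the job in; it is judged then, once.
The state is a dict: "clock": time; "qpos": joint angles; "qd": joint speeds; "joint_efforts": joint torques, N m; "ee_pos": TCP position; "tool_rot": TCP orientation; "force": force on the tool from outside, world axes, zero at the start; "ft_torque": the same for the moment, N m; "grip_width": finger opening in m; "grasp_force": force on a finger pad.
Only numpy, scipy, OpenCV 4.12 (cv2) and the standard library are available. Lean on these libraries where they do the work, as an engineer would, in place of code of your own. Each camera call takes 0.05 s, during which the arm holds its last target. There are 200 camera calls.

## Working session

There is one attempt and no reset: what is moved stays moved. The work goes in short steps, Python scripts to look and compute and a tool call to move; the robot and the scene stay as the last step left them, time stands still between calls to the robot, and variables do not carry over. Pictures are saved under pics/ and viewed, at most 14 in all, crops included, and the job is handed in when it is done.

Besides the shell and the picture viewer there is one more tool, called after ">>>" in YAML: its name, and indented under it one key for each argument. servo_tool: Moves the arm, as the interface text tells. Its arguments: {"type":"object","properties":{"rows":{"type":"array","items":{"type":"object","properties":{"travel":{"type":"array","items":{"type":"number"}},"twist":{"type":"array","items":{"type":"number"}},"gripper":{"type":"number"}}}},"squeeze":{"type":"number"}},"required":["rows"]}

```bash
mkdir -p pics; ls
python3 - <<'E'
from bench import ctrl
import cv2
s=ctrl.observe(); print(s['clock'],s['ee_pos'],s['tool_rot'],s['grip_width'])
for n in('side','top'):
    cv2.imwrite(f'pics/{n}0.png',ctrl.camera(n)[:,:,::-1]); print(n,ctrl.camera_model(n))
E
```

```text
pics
0.0 [0.27207263 0.5619441  0.23048177] [ 2.23487278e-01  9.74706407e-01 -9.14476096e-04 -1.42896743e-04] 0.08588021960828873
side {'intrinsics': array([[381.3470132 ,   0.        , 316.8467853 ],
       [  0.        , 381.3470132 , 199.61626969],
       [  0.        ,   0.        ,   1.        ]]), 'origin': array([ 0.40605625, -0.55232962,  0.70625745]), 'orientation': array([ 0.92678379, -0.12989598,  0.04791382, -0.34914626])}
top {'intrinsics': array([[395.85566926,   0.        , 311.90563284],
       [  0.        , 395.85566926, 203.82533291],
       [  0.        ,   0.        ,   1.        ]]), 'origin': array([0.44253767, 0.0107961 , 0.88272895]), 'orientation': array([ 0.71101652, -0.69809714,  0.06137445, -0.05787116])}
```

View pics/side0.png

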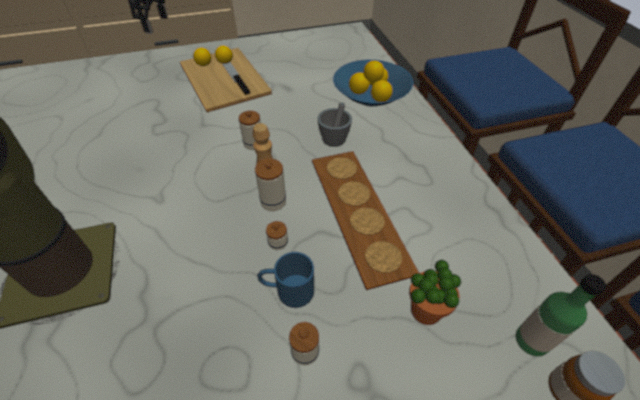

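View pics/top0.png

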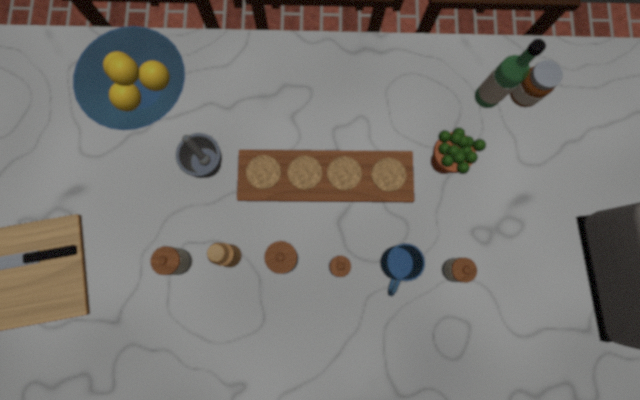

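The side view shows the canisters at (250,128), (270,185), (277,235) and (305,342), with the mill at (263,145) and the mug at (293,280). In the top view the lids are at (165,261), (281,257), (340,266) and (462,270). The coasters are at (263,172), (305,172), (345,173) and (389,174), and the mortar is at the left end, at (199,155).

```bash
cat > h.py <<'E'
import numpy as np,cv2
from scipy.spatial.transform import Rotation as R
def ray(m,uv):
    K=m['intrinsics']; d=np.array([(uv[0]-K[0,2])/K[0,0],(uv[1]-K[1,2])/K[1,1],1.])
    return np.array(m['origin']),R.from_quat(m['orientation']).apply(d)
def plane(m,uv,z):
    o,d=ray(m,uv); return (o+d*(z-o[2])/d[2])
E
python3 - <<'E'
from bench import ctrl
from h import *
m=ctrl.camera_model('top'); im=cv2.imread('pics/top0.png'); hsv=cv2.cvtColor(im,cv2.COLOR_BGR2HSV)
for p in[(166,261),(156,261),(180,261),(281,250),(341,272),(462,270),(450,270),(225,248),(263,172),(305,172),(284,172)]: print(p,hsv[p[1],p[0]])
def cnts(mask,lo):
    for c in cv2.findContours(mask,cv2.RETR_EXTERNAL,cv2.CHAIN_APPROX_NONE)[0]:
        if cv2.contourArea(c)>lo: yield c
mask=cv2.inRange(hsv,(3,90,50),(20,255,255)); mask[:220]=0
print('lids')
for c in cnts(mask,100):
    (x,y),(w,h),_=cv2.minAreaRect(c); e=cv2.fitEllipse(c)
    print(np.round([x,y,w,h],1),np.round([*e[0],*e[1]],1),cv2.contourArea(c))
    for n,hh,D in zip('abcd',(.116,.094,.072,.05),(64,58,52,46)):
        print('  ',n,np.round(plane(m,e[0],hh)*1000,1),'diam',round(np.mean(e[1])*(m['origin'][2]-hh)/395.86*1000,1),D)
roi=im[140:210,230:420]
big=cv2.resize(np.hstack([im[140:290,140:340],im[140:290,310:510]]),None,fx=2,fy=2)
big=cv2.resize(im[140:290,140:490],None,fx=2.28,fy=2.28,interpolation=cv2.INTER_CUBIC); cv2.imwrite('pics/crop.png',big)
E
```

```text
(166, 261) [ 11 151  91]
(156, 261) [ 12 145 114]
(180, 261) [13 72 81]
(281, 250) [ 12 138 109]
(341, 272) [ 13 140 109]
(462, 270) [ 11 151  93]
(450, 270) [19 53 82]
(225, 248) [ 15 129  97]
(263, 172) [ 17 105 138]
(305, 172) [ 16 103 139]
(284, 172) [ 13 142  99]
lids
[463.5 269.5  23.   23. ] [463.3 269.5  22.7  24.4] 433.0
   a [ 451.1 -284.1  116. ] diam 45.6 64
   b [ 451.3 -292.6   94. ] diam 46.9 58
   c [ 451.6 -301.    72. ] diam 48.2 52
   d [ 451.8 -309.5   50. ] diam 49.5 46
[339.5 265.5  19.   19. ] [339.7 265.8  19.3  19.5] 294.0
   a [453.9 -47.2 116. ] diam 37.6 64
   b [454.2 -48.8  94. ] diam 38.7 58
   c [454.6 -50.5  72. ] diam 39.8 52
   d [454.9 -52.2  50. ] diam 40.8 46
[165. 260.  26.  28.] [165.3 260.3  26.4  28.5] 590.0
   a [458.4 286.8 116. ] diam 53.2 64
   b [458.8 294.7  94. ] diam 54.8 58
   c [459.3 302.6  72. ] diam 56.3 52
   d [459.8 310.5  50. ] diam 57.8 46
[223.9 254.3  31.4  21. ] [224.  254.2  21.3  32.1] 530.0
   a [471.9 175.2 116. ] diam 51.7 64
   b [472.7 179.9  94. ] diam 53.2 58
   c [473.6 184.6  72. ] diam 54.7 52
   d [474.4 189.4  50. ] diam 56.2 46
[280.5 257.   30.   31. ] [280.5 257.1  30.3  30.9] 733.5
   a [468.5  66.7 116. ] diam 59.3 64
   b [469.2  68.3  94. ] diam 61.0 58
   c [470.   69.9  72. ] diam 62.7 52
   d [470.7  71.5  50. ] diam 64.4 46
[ 40.  272.8 103.8  89.2] [ 41.6 276.8  93.3 114.9] 7149.5
   a [423.2 518.4 116. ] diam 201.7 64
   b [422.7 532.9  94. ] diam 207.5 58
   c [422.1 547.5  72. ] diam 213.2 52
   d [421.6 562.   50. ] diam 219.0 46
```

View pics/crop.png

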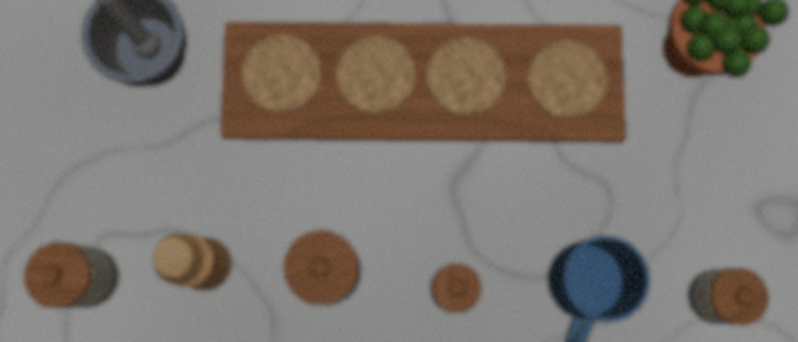

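Heights are settled by lid diameter: b on the left at y≈0.295, a at y≈0.067, d at y≈-0.052, c on the right at y≈-0.301. The crop shows the four coasters clearly and the mortar at the left (+y) end. Next I'll measure the coasters and cross-check everything in the side view.

Run:
```python
from bench import ctrl
from h import *
def comps(mask,lo,hi):
    for c in cv2.findContours(mask,cv2.RETR_EXTERNAL,cv2.CHAIN_APPROX_NONE)[0]:
        if lo<cv2.contourArea(c)<hi: yield c
for n in('top','side'):
    m=ctrl.camera_model(n); im=cv2.imread(f'pics/{n}0.png'); hsv=cv2.cvtColor(cv2.GaussianBlur(im,(3,3),0),cv2.COLOR_BGR2HSV)
    if n=='side': print([hsv[p[1],p[0]] for p in[(341,168),(383,257),(362,236),(350,250),(305,333),(277,229),(270,170)]])
    cork=cv2.inRange(hsv,(12,60,115),(25,130,255)); cork=cv2.morphologyEx(cork,cv2.MORPH_OPEN,np.ones((5,5)))
    print(n,'cork')
    for c in comps(cork,300,1800):
        c=cv2.convexHull(c); e=cv2.fitEllipse(c); P=plane(m,e[0],.018)
        if .3<P[0]<.8 and abs(P[1])<.3: print(np.round([*e[0],*e[1]],1),np.round(P*1000,1))
    lid=cv2.inRange(hsv,(3,110,50),(20,255,255)); lid=cv2.morphologyEx(lid,cv2.MORPH_OPEN,np.ones((3,3)))
    print('lids')
    for c in comps(lid,120,1200):
        e=cv2.fitEllipse(c)
        print(np.round([*e[0],*e[1]],1),[list(np.round(plane(m,e[0],h)[:2]*1000,1)) for h in(.116,.094,.072,.05)])
```

```text
top cork
[388.8 173.9  33.9  34.6] [ 661.5 -163.8   18. ]
[344.3 172.8  33.9  35. ] [662.2 -63.7  18. ]
[304.4 171.9  33.5  35. ] [662.4  25.9  18. ]
[262.9 171.5  33.2  35.1] [661.6 119.1  18. ]
lids
[463.3 269.6  21.4  23.6] [[np.float64(451.0), np.float64(-284.0)], [np.float64(451.2), np.float64(-292.4)], [np.float64(451.5), np.float64(-300.9)], [np.float64(451.7), np.float64(-309.3)]]
[339.8 265.9  18.1  18.2] [[np.float64(453.7), np.float64(-47.4)], [np.float64(454.0), np.float64(-49.1)], [np.float64(454.3), np.float64(-50.8)], [np.float64(454.6), np.float64(-52.4)]]
[165.4 260.3  25.6  27.4] [[np.float64(458.3), np.float64(286.5)], [np.float64(458.7), np.float64(294.4)], [np.float64(459.2), np.float64(302.4)], [np.float64(459.6), np.float64(310.3)]]
[228.4 255.2  19.5  20.6] [[np.float64(470.2), np.float64(166.7)], [np.float64(471.0), np.float64(171.2)], [np.float64(471.8), np.float64(175.6)], [np.float64(472.6), np.float64(180.1)]]
[280.6 257.   28.9  29.8] [[np.float64(468.6), np.float64(66.5)], [np.float64(469.3), np.float64(68.1)], [np.float64(470.1), np.float64(69.7)], [np
[... 7017 characters left out ...]
-106.6)], [np.float64(451.6), np.float64(-90.0)], [np.float64(453.3), np.float64(-73.4)], [np.float64(454.9), np.float64(-56.8)]]
[584.9 267.7  47.2  71.1] [[np.float64(960.9), np.float64(-340.2)], [np.float64(981.5), np.float64(-332.3)], [np.float64(1002.2), np.float64(-324.3)], [np.float64(1022.9), np.float64(-316.4)]]
[261.  148.2  24.7  75.4] [[np.float64(465.3), np.float64(135.7)], [np.float64(467.5), np.float64(161.3)], [np.float64(469.8), np.float64(187.0)], [np.float64(472.0), np.float64(212.6)]]
[571.8  48.1   3.   70.7] [[np.float64(1494.3), np.float64(335.8)], [np.float64(1534.9), np.float64(368.9)], [np.float64(1575.5), np.float64(402.0)], [np.float64(1616.0), np.float64(435.1)]]
```

Targets, from the top view with the side view agreeing:

| Canister | Pick (x, y) | Place (x, y) |
|---|---|---|
| b | (.459, .294) | (.6625, .026) |
| a | (.469, .067) | (.6615, .119) |
| d | (.4545, -.0525) | (.6615, -.164) |
| c | (.4515, -.301) | (.662, -.064) |

I'll start moving with b.

>>> servo_tool:
  rows:
    - {"travel":[-57,-32,0],"twist":[0,0,10.6],"gripper":1}
    - {"travel":[-114,-64,0],"twist":[0,0,21.2],"gripper":1}
    - {"travel":[-171,-96,0],"twist":[0,0,31.8],"gripper":1}
    - {"travel":[-228,-128,0],"twist":[0,0,42.4],"gripper":1}
    - {"travel":[-285,-160,0],"twist":[0,0,53],"gripper":1}
  squeeze: 40

```text
clock: 0.72
ee_pos: [0.4517, 0.3044, 0.2312]
tool_rot: [0.637, 0.771, -0.0, -0.0]
force: [1.3, 0.8, 0.4]
grip_width: 0.0856
grasp_force: 0.0
```

>>> servo_tool:
  rows:
    - {"travel":[0,0,0],"twist":[0,0,10.5],"gripper":1}
    - {"travel":[0,0,0],"twist":[0,0,11.2],"gripper":1}
    - {"travel":[0,0,0],"twist":[0,0,11.2],"gripper":1}

```text
clock: 1.1
ee_pos: [0.45, 0.3074, 0.2311]
tool_rot: [0.705, 0.709, -0.0, -0.0]
force: [-0.6, 0.4, -0.2]
grip_width: 0.0855
grasp_force: 0.0
```

>>> servo_tool:
  rows:
    - {"travel":[-13,9,30],"twist":[0,0,0],"gripper":1}
    - {"travel":[-13,9,80],"twist":[0,0,0],"gripper":1}
    - {"travel":[-13,9,80],"twist":[0,0,0],"gripper":1}

```text
clock: 1.48
ee_pos: [0.4569, 0.2927, 0.1486]
tool_rot: [0.706, 0.708, -0.004, -0.001]
force: [-0.7, 0.1, 1.1]
grip_width: 0.0852
grasp_force: 0.0
```

Run:
```python
from bench import ctrl
import cv2
print(ctrl.observe()['ee_pos'],ctrl.camera_model('wrist'))
cv2.imwrite('pics/w1.png',ctrl.camera('wrist')[:,:,::-1])
```

```text
[0.45687924 0.29271982 0.14859518] {'intrinsics': array([[309.70691629,   0.        , 317.25272638],
       [  0.        , 309.70691629, 199.62169047],
       [  0.        ,   0.        ,   1.        ]]), 'origin': array([0.45845553, 0.37089538, 0.28950134]), 'orientation': array([ 0.98785182,  0.00245528, -0.00298936,  0.15535065])}
```

View pics/w1.png

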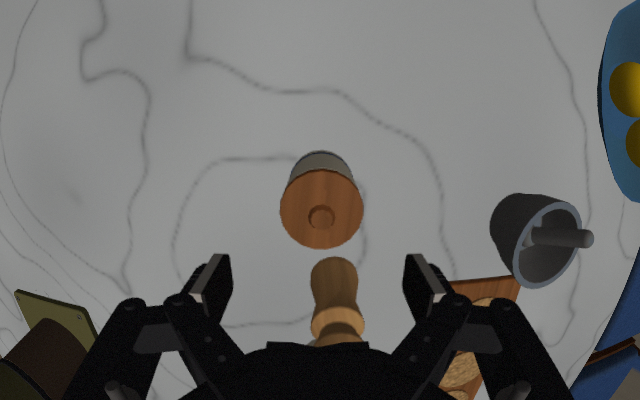

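The wrist view shows b's lid centred at about (321,209), between the fingers in x, with the mill beyond it. I'll measure it exactly.

```bash
cat >> h.py <<'E'
def wplane(m,uv,z):
    K=m['intrinsics']; p=np.array([uv[0]-K[0,2],uv[1]-K[1,2]]); r=np.hypot(*p); t=r/K[0,0]
    d=np.array([*(p/max(r,1e-9)*np.sin(t)),np.cos(t)]); d=R.from_quat(m['orientation']).apply(d); o=np.array(m['origin'])
    return o+d*(z-o[2])/d[2]
def wfind(im,m,z,lo,hi,near,rad=60,show=True):
    """contour of a colour blob -> rim points cast to plane z -> min circle"""
    hsv=cv2.cvtColor(cv2.GaussianBlur(im,(3,3),0),cv2.COLOR_BGR2HSV); k=cv2.inRange(hsv,lo,hi)
    k=cv2.morphologyEx(k,cv2.MORPH_OPEN,np.ones((5,5)))
    out=[]
    for c in cv2.findContours(k,cv2.RETR_EXTERNAL,cv2.CHAIN_APPROX_NONE)[0]:
        if cv2.contourArea(c)<400: continue
        P=np.array([wplane(m,p[0],z)[:2] for p in c])*1000
        (x,y),r=cv2.minEnclosingCircle(P.astype(np.float32)); e=cv2.fitEllipse(P.astype(np.float32))
        if np.hypot(x-near[0],y-near[1])<rad: out.append(np.round([x,y,2*r,*e[0],*e[1]],1))
    return out
E
python3 - <<'E'
from bench import ctrl
from h import *
im=cv2.imread('pics/w1.png'); m=ctrl.camera_model('wrist')
print(cv2.cvtColor(im,cv2.COLOR_BGR2HSV)[[190,230,280],[300,340,335]])
print(wfind(im,m,.094,(3,110,40),(20,255,255),(459,294)))
E
```

```text
[[ 12 164 106]
 [ 12 160 110]
 [ 16 140  82]]
[array([461.9, 300.7,  57.9, 462. , 300.6,  55.3,  57.2])]
```

Run:
```python
from bench import ctrl
from h import *
m=ctrl.camera_model('wrist');im=ctrl.camera('wrist')[:,:,::-1].copy(); 
print(wfind(im,m,.094,(3,110,40),(20,255,255),(459,294)),ctrl.observe()['ee_pos'])
m=ctrl.camera_model('wrist');im=ctrl.camera('wrist')[:,:,::-1].copy(); 
print(wfind(im,m,.094,(3,110,40),(20,255,255),(459,294)),ctrl.observe()['ee_pos'],ctrl.observe()['tool_rot'])
```

```text
[array([460.3, 300.4,  57.4, 460. , 300.3,  54.6,  56.7])] [0.45972741 0.29423252 0.1519718 ]
[array([459.8, 300.4,  57.2, 460.1, 300.3,  54.7,  56.7])] [0.4604387  0.29448194 0.15276401] [ 7.06553537e-01  7.07658435e-01  1.27974562e-03 -1.46986770e-05]
```

>>> servo_tool:
  rows:
    - {"travel":[4,0,45],"twist":[0,0,0],"gripper":1}
    - {"travel":[4,0,90],"twist":[0,0,0],"gripper":1}
    - {"travel":[4,0,102],"twist":[0,0,0],"gripper":1}
    - {"travel":[4,0,102],"twist":[0,0,0],"gripper":1}

```text
clock: 2.12
ee_pos: [0.4605, 0.2977, 0.0503]
tool_rot: [0.707, 0.707, 0.001, 0.0]
force: [-0.8, -0.6, 1.1]
grip_width: 0.0854
grasp_force: 0.0
```

>>> servo_tool:
  rows:
    - {"travel":[0,0,0],"twist":[0,0,0],"gripper":0}
    - {"travel":[0,0,0],"twist":[0,0,0],"gripper":0}
    - {"travel":[0,0,0],"twist":[0,0,0],"gripper":0}
    - {"travel":[0,0,0],"twist":[0,0,0],"gripper":0}
    - {"travel":[0,0,0],"twist":[0,0,0],"gripper":0}
  squeeze: 40

```text
clock: 2.75
ee_pos: [0.4603, 0.2978, 0.0511]
tool_rot: [0.707, 0.707, 0.001, -0.0]
force: [-2.7, -0.9, 7.5]
grip_width: 0.0571
grasp_force: 41.0
```

>>> servo_tool:
  rows:
    - {"travel":[0,0,-15],"twist":[0,0,0],"gripper":0}
    - {"travel":[0,0,-50],"twist":[0,0,0],"gripper":0}
    - {"travel":[0,0,-95],"twist":[0,0,0],"gripper":0}
    - {"travel":[0,0,-130],"twist":[0,0,0],"gripper":0}
    - {"travel":[-10,7,-150],"twist":[0,0,0],"gripper":0}

```text
clock: 3.38
ee_pos: [0.4668, 0.2883, 0.2023]
tool_rot: [0.707, 0.708, 0.002, -0.0]
force: [-0.2, -0.8, -4.2]
grip_width: 0.0568
grasp_force: 44.2
```

>>> servo_tool:
  rows:
    - {"travel":[-30,23,0],"twist":[0,0,0],"gripper":0}
    - {"travel":[-70,53,0],"twist":[0,0,0],"gripper":0}
    - {"travel":[-115,86,0],"twist":[0,0,0],"gripper":0}
    - {"travel":[-160,120,0],"twist":[0,0,0],"gripper":0}
    - {"travel":[-200,150,0],"twist":[0,0,0],"gripper":0}

```text
clock: 4.0
ee_pos: [0.6175, 0.0846, 0.2002]
tool_rot: [0.708, 0.706, -0.0, 0.0]
force: [0.4, 1.1, -2.9]
grip_width: 0.0572
grasp_force: 44.3
```

>>> servo_tool:
  rows:
    - {"travel":[-35,25,0],"twist":[0,0,0],"gripper":0}
    - {"travel":[-55,39,0],"twist":[0,0,0],"gripper":0}
    - {"travel":[-62,45,0],"twist":[0,0,0],"gripper":0}
    - {"travel":[-62,45,0],"twist":[0,0,0],"gripper":0}

```text
clock: 4.5
ee_pos: [0.6614, 0.0255, 0.1995]
tool_rot: [0.707, 0.707, 0.0, -0.0]
force: [0.5, 0.3, -3.3]
grip_width: 0.057
grasp_force: 44.3
```

Run:
```python
from bench import ctrl
from h import *
m=ctrl.camera_model('wrist');s=ctrl.observe();im=ctrl.camera('wrist')[:,:,::-1].copy(); cv2.imwrite('pics/w2.png',im)
print(s['ee_pos'],s['tool_rot'],s['grip_width'],s['grasp_force'])
e=s['ee_pos']*1000
print('lid',wfind(im,m,s['ee_pos'][2]+.044,(3,110,40),(20,255,255),e[:2]))
print('cork',wfind(im,m,.018,(12,60,110),(25,150,255),e[:2],250))
```

```text
[0.66135501 0.02545829 0.19949912] [ 7.07311705e-01  7.06901703e-01  3.14247526e-05 -3.66019046e-04] 0.05695846692982585 44.29128259420395
lid [array([662. ,  30.5,  58. , 662.3,  32. ,  53.3,  55.8])]
cork [array([664.1,  27.9,  78.6, 664.7,  37. ,  56.9,  83.4]), array([663.1, 120.2,  78.8, 663. , 120.2,  77.4,  77.6])]
```

View pics/w2.png

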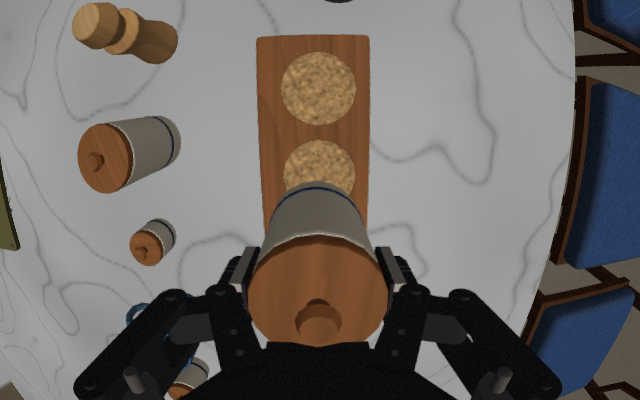

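The wrist view shows b held upright, lid around (318,295), over the second coaster (318,175), with the first coaster at (318,88). The wrist and top cameras agree to about 1 mm on the first coaster. I'll lower and release.

>>> servo_tool:
  rows:
    - {"travel":[-2,1,40],"twist":[0,0,0],"gripper":0}
    - {"travel":[-2,1,90],"twist":[0,0,0],"gripper":0}
    - {"travel":[-2,1,115],"twist":[0,0,0],"gripper":0}
    - {"travel":[-2,1,125],"twist":[0,0,0],"gripper":0}
    - {"travel":[-2,1,127],"twist":[0,0,0],"gripper":0}

```text
clock: 5.18
ee_pos: [0.6628, 0.0243, 0.0726]
tool_rot: [0.707, 0.707, 0.0, -0.0]
force: [-0.0, -0.3, -3.2]
grip_width: 0.0571
grasp_force: 44.2
```

>>> servo_tool:
  rows:
    - {"travel":[0,0,1],"twist":[0,0,0],"gripper":0}
    - {"travel":[0,0,2],"twist":[0,0,0],"gripper":0}
    - {"travel":[0,0,2],"twist":[0,0,0],"gripper":0}

```text
clock: 5.55
ee_pos: [0.6631, 0.0231, 0.071]
tool_rot: [0.707, 0.707, 0.0, 0.0]
force: [-0.5, 0.3, -3.7]
grip_width: 0.0573
grasp_force: 44.2
```

>>> servo_tool:
  rows:
    - {"travel":[0,0,1],"twist":[0,0,0],"gripper":0}
    - {"travel":[0,0,2.5],"twist":[0,0,0],"gripper":0}
    - {"travel":[0,0,2.5],"twist":[0,0,0],"gripper":0}

```text
clock: 5.92
ee_pos: [0.663, 0.0231, 0.0692]
tool_rot: [0.707, 0.707, 0.0, 0.0]
force: [-3.9, -0.1, 5.4]
grip_width: 0.0571
grasp_force: 44.9
```

Run:
```python
from bench import ctrl
from h import *
m=ctrl.camera_model('wrist');s=ctrl.observe();im=ctrl.camera('wrist')[:,:,::-1].copy()
print(s['ee_pos'],s['force'])
print('lid',wfind(im,m,.112,(3,110,40),(20,255,255),s['ee_pos'][:2]*1000))
m=ctrl.camera_model('top');im=ctrl.camera('top')[:,:,::-1].copy(); cv2.imwrite('pics/t2.png',cv2.resize(im[100:300,200:460],None,fx=3,fy=3,interpolation=cv2.INTER_CUBIC))
```

```text
[0.66301758 0.02305411 0.06922248] [-3.93590095 -0.08852193  5.40464118]
lid [array([664.1,  23.1,  66.7, 663.9,  27.1,  56.9,  59.7])]
```

View pics/t2.png

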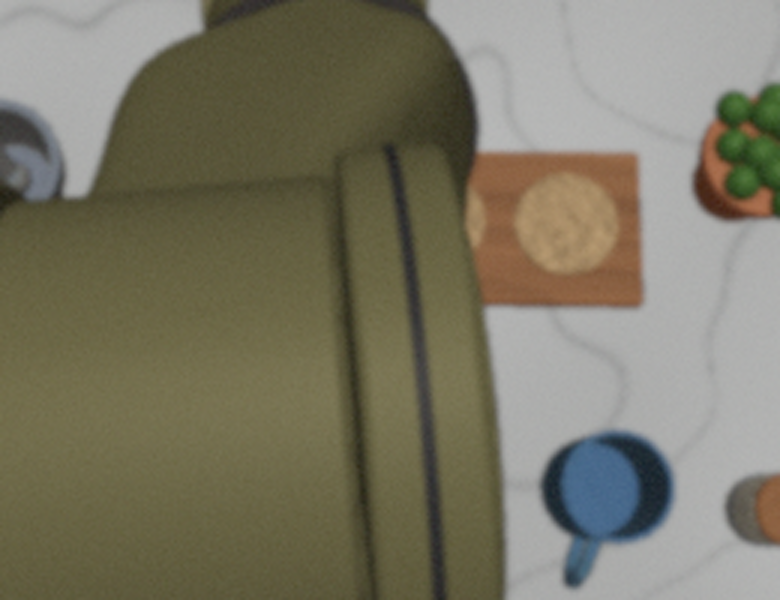

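The arm hides the board from the top camera, but the contact force shows b is standing on its coaster. I'll release it and go to a.

>>> servo_tool:
  rows:
    - {"travel":[0,0,0],"twist":[0,0,0],"gripper":1}
    - {"travel":[0,0,0],"twist":[0,0,0],"gripper":1}
    - {"travel":[0,0,0],"twist":[0,0,0],"gripper":1}
    - {"travel":[0,0,0],"twist":[0,0,0],"gripper":1}
    - {"travel":[0,0,-15],"twist":[0,0,0],"gripper":1}

```text
clock: 6.65
ee_pos: [0.6617, 0.0231, 0.0821]
tool_rot: [0.707, 0.707, -0.001, -0.001]
force: [-0.4, -0.0, -0.2]
grip_width: 0.0853
grasp_force: 0.0
```

>>> servo_tool:
  rows:
    - {"travel":[0,0,-40],"twist":[0,0,0],"gripper":1}
    - {"travel":[0,0,-100],"twist":[0,0,0],"gripper":1}
    - {"travel":[0,0,-130],"twist":[0,0,0],"gripper":1}
    - {"travel":[0,0,-130],"twist":[0,0,0],"gripper":1}

```text
clock: 7.15
ee_pos: [0.6651, 0.023, 0.2172]
tool_rot: [0.707, 0.707, 0.003, 0.003]
force: [0.0, -0.3, -0.1]
grip_width: 0.0857
grasp_force: 0.0
```

Run:
```python
from bench import ctrl
from h import *
m=ctrl.camera_model('wrist');s=ctrl.observe();im=ctrl.camera('wrist')[:,:,::-1].copy()
print(s['ee_pos'],s['force'],s['grip_width'])
cv2.imwrite('pics/w3.png',im)
print('lid',wfind(im,m,.112,(3,110,40),(20,255,255),(663,26)))
print('cork',wfind(im,m,.018,(12,60,110),(25,150,255),(663,26),250))
```

```text
[0.66506178 0.02303545 0.21715663] [ 0.01828606 -0.26426707 -0.09929999] 0.08569500477922777
lid [array([661.2,  15.1, 291.9, 661. ,  18.2,  91.6, 365.2])]
cork [array([ 663.1, -161.1,   78.8,  662.9, -161.2,   76.3,   77. ]), array([664. , -61.2,  79. , 664.3, -65.9,  65.5,  81.5]), array([664.1,  28.3,  78.3, 663.8,  28.4,  70.2,  72.4]), array([662.9, 120.3,  78.7, 663.1, 120.1,  77. ,  77.3])]
```

View pics/w3.png

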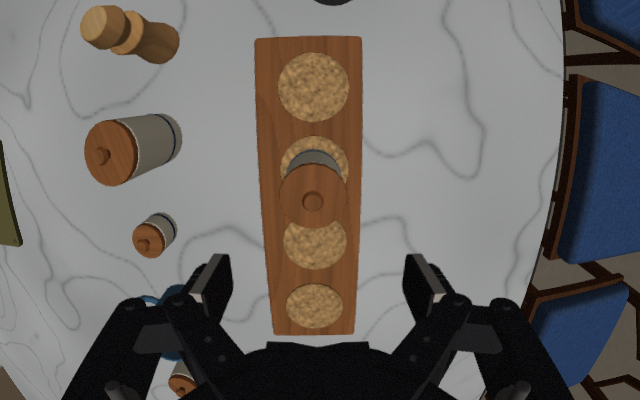

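The wrist view shows b standing upright on the second coaster, lid at about (313,195). The coasters lie at (313,87), (313,165), (315,243) and (314,306). Canister a is at (110,152) and d at (149,241).

Run:
```python
from bench import ctrl
from h import *
im=cv2.imread('pics/w3.png'); m=ctrl.camera_model('wrist')
g=cv2.medianBlur(im,5)
print([np.round(wplane(m,p,.112)*1000) for p in[(279,195),(348,195),(313,163),(313,226),(313,195)]], np.round(wplane(m,(313,201),.126)*1000))
```

```text
[array([633.,  27., 112.]), array([690.,  27., 112.]), array([661.,  54., 112.]), array([661.,  -1., 112.]), array([661.,  27., 112.])] [661.  26. 126.]
```

>>> servo_tool:
  rows:
    - {"travel":[10,-50,-10],"twist":[0,0,0],"gripper":1}
    - {"travel":[20,-100,-15],"twist":[0,0,0],"gripper":1}
    - {"travel":[32,-150,-15],"twist":[0,0,0],"gripper":1}
    - {"travel":[44,-190,-15],"twist":[0,0,0],"gripper":1}
    - {"travel":[46,-195,-15],"twist":[0,0,0],"gripper":1}

```text
clock: 7.82
ee_pos: [0.4637, 0.0697, 0.227]
tool_rot: [0.706, 0.708, -0.002, -0.002]
force: [1.1, -0.1, 0.0]
grip_width: 0.0855
grasp_force: 0.0
```

>>> servo_tool:
  rows:
    - {"travel":[0,0,0],"twist":[0,0,0],"gripper":1}
    - {"travel":[0,0,0],"twist":[0,0,0],"gripper":1}

```text
clock: 8.07
ee_pos: [0.4691, 0.0688, 0.2276]
tool_rot: [0.708, 0.707, 0.0, 0.0]
force: [-0.4, 0.1, 0.7]
grip_width: 0.0856
grasp_force: 0.0
```

Run:
```python
from bench import ctrl
from h import *
m=ctrl.camera_model('wrist');s=ctrl.observe();im=ctrl.camera('wrist')[:,:,::-1].copy()
print(s['ee_pos'],s['tool_rot'])
print('lid',wfind(im,m,.116,(3,110,40),(20,255,255),(469,67)))
```

```text
[0.4691199  0.06878114 0.22755548] [7.07614984e-01 7.06598066e-01 2.59351580e-04 3.74826455e-04]
lid [array([470.6,  70.1,  63.1, 470.3,  70.2,  60.5,  62.1])]
```

b is centred within about 2 mm. a's lid lies under the tool, so I'll descend and grip.

>>> servo_tool:
  rows:
    - {"travel":[0,1,50],"twist":[0,0,0],"gripper":1}
    - {"travel":[0,1,100],"twist":[0,0,0],"gripper":1}
    - {"travel":[0,1,145],"twist":[0,0,0],"gripper":1}
    - {"travel":[0,1,159],"twist":[0,0,0],"gripper":1}
    - {"travel":[0,1,159],"twist":[0,0,0],"gripper":1}

```text
clock: 8.75
ee_pos: [0.4691, 0.0689, 0.0685]
tool_rot: [0.707, 0.707, -0.0, -0.0]
force: [0.5, -0.6, 0.7]
grip_width: 0.0854
grasp_force: 0.0
```

>>> servo_tool:
  rows:
    - {"travel":[0,0,0],"twist":[0,0,0],"gripper":0}
    - {"travel":[0,0,0],"twist":[0,0,0],"gripper":0}
    - {"travel":[0,0,0],"twist":[0,0,0],"gripper":0}
    - {"travel":[0,0,0],"twist":[0,0,0],"gripper":0}
    - {"travel":[0,0,0],"twist":[0,0,0],"gripper":0}

```text
clock: 9.38
ee_pos: [0.4698, 0.0693, 0.0704]
tool_rot: [0.707, 0.707, 0.001, 0.001]
force: [-1.2, -0.6, 7.2]
grip_width: 0.0634
grasp_force: 43.7
```

>>> servo_tool:
  rows:
    - {"travel":[0,0,-15],"twist":[0,0,0],"gripper":0}
    - {"travel":[0,0,-50],"twist":[0,0,0],"gripper":0}
    - {"travel":[0,0,-95],"twist":[0,0,0],"gripper":0}
    - {"travel":[0,0,-130],"twist":[0,0,0],"gripper":0}
    - {"travel":[2,6,-145],"twist":[0,0,0],"gripper":0}

```text
clock: 10.0
ee_pos: [0.4747, 0.071, 0.2167]
tool_rot: [0.707, 0.707, 0.001, 0.001]
force: [-0.2, 0.1, -4.6]
grip_width: 0.0631
grasp_force: 46.3
```

>>> servo_tool:
  rows:
    - {"travel":[8,30,0],"twist":[0,0,0],"gripper":0}
    - {"travel":[20,75,0],"twist":[0,0,0],"gripper":0}
    - {"travel":[32,120,0],"twist":[0,0,0],"gripper":0}
    - {"travel":[42,160,0],"twist":[0,0,0],"gripper":0}
    - {"travel":[48,180,0],"twist":[0,0,0],"gripper":0}

```text
clock: 10.62
ee_pos: [0.6559, 0.1196, 0.2142]
tool_rot: [0.707, 0.707, 0.0, 0.0]
force: [-0.2, -0.6, -4.2]
grip_width: 0.0628
grasp_force: 46.4
```

>>> servo_tool:
  rows:
    - {"travel":[0,6,0],"twist":[0,0,0],"gripper":0}
    - {"travel":[0,6,0],"twist":[0,0,0],"gripper":0}
    - {"travel":[0,6,0],"twist":[0,0,0],"gripper":0}

```text
clock: 11.0
ee_pos: [0.6595, 0.1185, 0.214]
tool_rot: [0.707, 0.707, -0.001, -0.0]
force: [-0.2, -0.3, -4.3]
grip_width: 0.0632
grasp_force: 46.4
```

Run:
```python
from bench import ctrl
from h import *
m=ctrl.camera_model('wrist');s=ctrl.observe();im=ctrl.camera('wrist')[:,:,::-1].copy()
print(s['ee_pos'],s['tool_rot'],s['grip_width'])
print('lid',wfind(im,m,s['ee_pos'][2]+.047,(3,110,40),(20,255,255),s['ee_pos'][:2]*1000))
```

```text
[0.6594931  0.11853573 0.21395251] [ 7.07389662e-01  7.06823308e-01 -6.99424769e-04 -4.32652135e-04] 0.06319334119113046
lid [array([660.1, 122.9,  62.9, 660.5, 126.5,  53.3,  62.6]), array([659.8, 177.7,  41.4, 659.8, 178.7,  32. ,  36.4])]
```

>>> servo_tool:
  rows:
    - {"travel":[-1,3,40],"twist":[0,0,0],"gripper":0}
    - {"travel":[-1,3,85],"twist":[0,0,0],"gripper":0}
    - {"travel":[-1,3,110],"twist":[0,0,0],"gripper":0}
    - {"travel":[-1,3,120],"twist":[0,0,0],"gripper":0}
    - {"travel":[-1,3,122],"twist":[0,0,0],"gripper":0}

```text
clock: 11.68
ee_pos: [0.6639, 0.118, 0.092]
tool_rot: [0.707, 0.707, 0.0, 0.0]
force: [0.3, -0.1, -4.3]
grip_width: 0.0633
grasp_force: 46.3
```

>>> servo_tool:
  rows:
    - {"travel":[0,0,1],"twist":[0,0,0],"gripper":0}
    - {"travel":[0,0,2],"twist":[0,0,0],"gripper":0}
    - {"travel":[0,0,2.5],"twist":[0,0,0],"gripper":0}
    - {"travel":[0,0,2.5],"twist":[0,0,0],"gripper":0}

```text
clock: 12.18
ee_pos: [0.6639, 0.1181, 0.0896]
tool_rot: [0.707, 0.707, 0.0, 0.0]
force: [0.3, -0.5, -4.1]
grip_width: 0.0633
grasp_force: 46.3
```

>>> servo_tool:
  rows:
    - {"travel":[0,0,1],"twist":[0,0,0],"gripper":0}
    - {"travel":[0,0,2],"twist":[0,0,0],"gripper":0}
    - {"travel":[0,0,2],"twist":[0,0,0],"gripper":0}

```text
clock: 12.55
ee_pos: [0.664, 0.1181, 0.0886]
tool_rot: [0.707, 0.707, 0.0, 0.0]
force: [-2.5, -0.7, 5.2]
grip_width: 0.0634
grasp_force: 47.1
```

Contact is made. I'll release, back off, check, then head for d.

>>> servo_tool:
  rows:
    - {"travel":[0,0,0],"twist":[0,0,0],"gripper":1}
    - {"travel":[0,0,0],"twist":[0,0,0],"gripper":1}
    - {"travel":[0,0,0],"twist":[0,0,0],"gripper":1}
    - {"travel":[0,0,0],"twist":[0,0,0],"gripper":1}
    - {"travel":[0,0,-15],"twist":[0,0,0],"gripper":1}

```text
clock: 13.18
ee_pos: [0.6628, 0.118, 0.1016]
tool_rot: [0.707, 0.707, -0.001, -0.001]
force: [-0.1, -0.2, 0.5]
grip_width: 0.0854
grasp_force: 0.0
```

>>> servo_tool:
  rows:
    - {"travel":[0,0,-40],"twist":[0,0,0],"gripper":1}
    - {"travel":[0,0,-100],"twist":[0,0,0],"gripper":1}
    - {"travel":[0,0,-120],"twist":[0,0,0],"gripper":1}

```text
clock: 13.55
ee_pos: [0.6664, 0.1183, 0.228]
tool_rot: [0.707, 0.707, 0.004, 0.002]
force: [-0.1, -0.0, -0.1]
grip_width: 0.0855
grasp_force: 0.0
```

>>> servo_tool:
  rows:
    - {"travel":[-35,-43,0],"twist":[0,0,0],"gripper":1}
    - {"travel":[-70,-86,0],"twist":[0,0,0],"gripper":1}
    - {"travel":[-105,-129,10],"twist":[0,0,0],"gripper":1}
    - {"travel":[-140,-172,30],"twist":[0,0,0],"gripper":1}
    - {"travel":[-169,-208,50],"twist":[0,0,0],"gripper":1}

```text
clock: 14.18
ee_pos: [0.4547, -0.0523, 0.1732]
tool_rot: [0.708, 0.707, 0.001, 0.001]
force: [1.0, -1.1, -0.8]
grip_width: 0.0856
grasp_force: 0.0
```

>>> servo_tool:
  rows:
    - {"travel":[0,0,30],"twist":[0,0,0],"gripper":0.8}
    - {"travel":[0,0,50],"twist":[0,0,0],"gripper":0.8}
    - {"travel":[0,0,50],"twist":[0,0,0],"gripper":0.8}

```text
clock: 14.55
ee_pos: [0.4556, -0.0509, 0.1221]
tool_rot: [0.707, 0.707, -0.0, -0.0]
force: [0.7, -0.5, 0.1]
grip_width: 0.0687
grasp_force: 0.0
```

Run:
```python
from bench import ctrl
from h import *
m=ctrl.camera_model('wrist');s=ctrl.observe();im=ctrl.camera('wrist')[:,:,::-1].copy()
print(s['ee_pos'],s['tool_rot'],s['force'])
print('lid',wfind(im,m,.05,(3,110,40),(20,255,255),(454,-52)))
```

```text
[ 0.45558695 -0.0508824   0.12213305] [ 7.07328001e-01  7.06885299e-01 -3.28999512e-04 -4.06605014e-04] [ 0.69834097 -0.53413101  0.06067232]
lid [array([456. , -50.1,  45.5, 456.2, -50.1,  43.1,  44.8])]
```

>>> servo_tool:
  rows:
    - {"travel":[0,0,45],"twist":[0,0,0],"gripper":0.8}
    - {"travel":[0,0,85],"twist":[0,0,0],"gripper":0.8}
    - {"travel":[0,0,103],"twist":[0,0,0],"gripper":0.8}
    - {"travel":[0,0,107],"twist":[0,0,0],"gripper":0.8}
    - {"travel":[0,0,107],"twist":[0,0,0],"gripper":0.8}

```text
clock: 15.22
ee_pos: [0.4581, -0.051, 0.0171]
tool_rot: [0.707, 0.707, 0.0, 0.0]
force: [-0.5, -0.3, 0.1]
grip_width: 0.0687
grasp_force: 0.0
```

>>> servo_tool:
  rows:
    - {"travel":[0,0,0],"twist":[0,0,0],"gripper":0}
    - {"travel":[0,0,0],"twist":[0,0,0],"gripper":0}
    - {"travel":[0,0,0],"twist":[0,0,0],"gripper":0}
    - {"travel":[0,0,0],"twist":[0,0,0],"gripper":0}
    - {"travel":[0,0,0],"twist":[0,0,0],"gripper":0}

```text
clock: 15.85
ee_pos: [0.4571, -0.051, 0.0174]
tool_rot: [0.707, 0.707, -0.0, -0.0]
force: [-0.5, -0.4, 7.8]
grip_width: 0.045
grasp_force: 40.1
```

>>> servo_tool:
  rows:
    - {"travel":[0,0,-15],"twist":[0,0,0],"gripper":0}
    - {"travel":[0,0,-50],"twist":[0,0,0],"gripper":0}
    - {"travel":[0,0,-95],"twist":[0,0,0],"gripper":0}
    - {"travel":[-3,6,-120],"twist":[0,0,0],"gripper":0}
    - {"travel":[-16,29,-130],"twist":[0,0,0],"gripper":0}

```text
clock: 16.48
ee_pos: [0.4855, -0.0664, 0.1488]
tool_rot: [0.707, 0.707, -0.0, -0.0]
force: [0.8, 0.3, -2.0]
grip_width: 0.0451
grasp_force: 41.3
```

>>> servo_tool:
  rows:
    - {"travel":[-22,40,0],"twist":[0,0,0],"gripper":0}
    - {"travel":[-44,80,0],"twist":[0,0,0],"gripper":0}
    - {"travel":[-66,120,0],"twist":[0,0,0],"gripper":0}
    - {"travel":[-86,156,0],"twist":[0,0,0],"gripper":0}
    - {"travel":[-97,176,0],"twist":[0,0,0],"gripper":0}

```text
clock: 17.1
ee_pos: [0.6631, -0.1657, 0.1469]
tool_rot: [0.708, 0.706, -0.0, 0.0]
force: [0.1, 0.3, -1.1]
grip_width: 0.0452
grasp_force: 41.3
```

>>> servo_tool:
  rows:
    - {"travel":[0,0,20],"twist":[0,0,0],"gripper":0}
    - {"travel":[0,0,40],"twist":[0,0,0],"gripper":0}
    - {"travel":[0,0,40],"twist":[0,0,0],"gripper":0}

```text
clock: 17.48
ee_pos: [0.6585, -0.1626, 0.1028]
tool_rot: [0.707, 0.707, -0.002, -0.004]
force: [-0.6, -0.5, -1.1]
grip_width: 0.0451
grasp_force: 41.4
```

Run:
```python
from bench import ctrl
from h import *
m=ctrl.camera_model('wrist');s=ctrl.observe();im=ctrl.camera('wrist')[:,:,::-1].copy();cv2.imwrite('pics/w4.png',im)
print(s['ee_pos'],s['tool_rot'],s['force'])
print('lid',wfind(im,m,s['ee_pos'][2]+.033,(3,110,40),(20,255,255),s['ee_pos'][:2]*1000))
print('cork',wfind(im,m,.018,(12,60,110),(25,150,255),(663,-100),250))
```

```text
[ 0.65845843 -0.16255043  0.10280053] [ 0.70689628  0.70730138 -0.00249254 -0.00402448] [-0.61060492 -0.46978193 -1.11639357]
lid [array([ 665.1, -164.8,   59.9,  661.9, -163. ,   42.5,   57. ])]
cork [array([ 662.8, -161. ,   77.9,  663.5, -153.6,   60.9,   80.9]), array([663.9, -61.9,  77.8, 663.9, -61.9,  76.8,  76.9])]
```

View pics/w4.png

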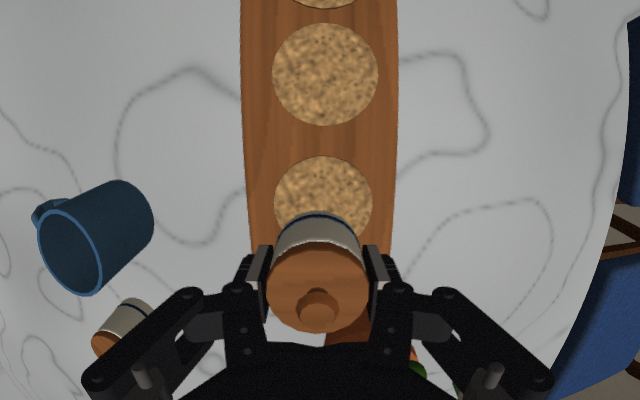

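The wrist view shows d held at (317,285) above the last coaster (322,195); the next coaster, at (325,75), is free for c.

>>> servo_tool:
  rows:
    - {"travel":[1,1,25],"twist":[0,0,0],"gripper":0}
    - {"travel":[1,1,50],"twist":[0,0,0],"gripper":0}
    - {"travel":[1,1,61],"twist":[0,0,0],"gripper":0}
    - {"travel":[1,1,64],"twist":[0,0,0],"gripper":0}
    - {"travel":[1,1,64],"twist":[0,0,0],"gripper":0}

```text
clock: 18.15
ee_pos: [0.6633, -0.1632, 0.0425]
tool_rot: [0.707, 0.707, -0.0, -0.0]
force: [-0.2, 0.1, -0.9]
grip_width: 0.0447
grasp_force: 41.4
```

>>> servo_tool:
  rows:
    - {"travel":[0,0,1],"twist":[0,0,0],"gripper":0}
    - {"travel":[0,0,2],"twist":[0,0,0],"gripper":0}
    - {"travel":[0,0,2],"twist":[0,0,0],"gripper":0}

```text
clock: 18.52
ee_pos: [0.6629, -0.1631, 0.0399]
tool_rot: [0.707, 0.707, -0.0, -0.001]
force: [0.4, 0.3, -1.2]
grip_width: 0.0449
grasp_force: 41.4
```

>>> servo_tool:
  rows:
    - {"travel":[0,0,1],"twist":[0,0,0],"gripper":0}
    - {"travel":[0,0,2],"twist":[0,0,0],"gripper":0}
    - {"travel":[0,0,3],"twist":[0,0,0],"gripper":0}
    - {"travel":[0,0,3],"twist":[0,0,0],"gripper":0}

```text
clock: 19.02
ee_pos: [0.6626, -0.163, 0.0365]
tool_rot: [0.707, 0.707, -0.001, -0.001]
force: [-0.7, 1.2, -1.8]
grip_width: 0.0451
grasp_force: 41.4
```

>>> servo_tool:
  rows:
    - {"travel":[0,0,1],"twist":[0,0,0],"gripper":0}
    - {"travel":[0,0,2],"twist":[0,0,0],"gripper":0}
    - {"travel":[0,0,2],"twist":[0,0,0],"gripper":0}

```text
clock: 19.4
ee_pos: [0.6628, -0.1631, 0.0355]
tool_rot: [0.707, 0.707, -0.001, -0.001]
force: [-2.5, 1.3, 5.0]
grip_width: 0.0449
grasp_force: 42.0
```

>>> servo_tool:
  rows:
    - {"travel":[0,0,0],"twist":[0,0,0],"gripper":0.8}
    - {"travel":[0,0,0],"twist":[0,0,0],"gripper":0.8}
    - {"travel":[0,0,0],"twist":[0,0,0],"gripper":0.8}
    - {"travel":[0,0,0],"twist":[0,0,0],"gripper":0.8}
    - {"travel":[0,0,-15],"twist":[0,0,0],"gripper":0.8}

```text
clock: 20.02
ee_pos: [0.6617, -0.1627, 0.049]
tool_rot: [0.707, 0.707, -0.001, -0.002]
force: [-0.7, 0.2, -0.8]
grip_width: 0.0682
grasp_force: 0.0
```

>>> servo_tool:
  rows:
    - {"travel":[0,0,-40],"twist":[0,0,0],"gripper":0.8}
    - {"travel":[0,0,-90],"twist":[0,0,0],"gripper":0.8}
    - {"travel":[0,0,-150],"twist":[0,0,0],"gripper":0.8}
    - {"travel":[0,0,-150],"twist":[0,0,0],"gripper":0.8}

```text
clock: 20.52
ee_pos: [0.6671, -0.1641, 0.207]
tool_rot: [0.707, 0.707, 0.003, 0.005]
force: [-0.8, 0.9, -0.3]
grip_width: 0.0685
grasp_force: 0.0
```

>>> servo_tool:
  rows:
    - {"travel":[-28,-43,0],"twist":[0,0,0],"gripper":1}
    - {"travel":[-56,-86,0],"twist":[0,0,0],"gripper":1}
    - {"travel":[-84,-129,0],"twist":[0,0,0],"gripper":1}
    - {"travel":[-112,-172,10],"twist":[0,0,0],"gripper":1}
    - {"travel":[-137,-210,30],"twist":[0,0,0],"gripper":1}

```text
clock: 21.15
ee_pos: [0.4515, -0.3013, 0.1706]
tool_rot: [0.708, 0.707, -0.001, 0.0]
force: [-0.0, 0.5, -0.0]
grip_width: 0.0854
grasp_force: 0.0
```

>>> servo_tool:
  rows:
    - {"travel":[0,0,20],"twist":[0,0,0],"gripper":1}
    - {"travel":[0,0,30],"twist":[0,0,0],"gripper":1}
    - {"travel":[0,0,30],"twist":[0,0,0],"gripper":1}
    - {"travel":[0,0,30],"twist":[0,0,0],"gripper":1}

```text
clock: 21.65
ee_pos: [0.4539, -0.2996, 0.1405]
tool_rot: [0.707, 0.707, -0.0, -0.0]
force: [0.4, -0.2, -0.2]
grip_width: 0.0859
grasp_force: 0.0
```

Run:
```python
from bench import ctrl
from h import *
m=ctrl.camera_model('wrist');s=ctrl.observe();im=ctrl.camera('wrist')[:,:,::-1].copy();cv2.imwrite('pics/w5.png',im)
print(s['ee_pos'],s['tool_rot'],s['force'])
print('lid',wfind(im,m,.072,(3,110,40),(20,255,255),(452,-300)))
```

```text
[ 0.4538945  -0.29960038  0.14053739] [ 7.06818085e-01  7.07395266e-01 -2.75661780e-04 -2.38717277e-04] [ 0.44228447 -0.1994839  -0.16161278]
lid [array([ 453.1, -300.9,   51.3,  453.1, -300.9,   48.8,   50.7])]
```

>>> servo_tool:
  rows:
    - {"travel":[-1,0,45],"twist":[0,0,0],"gripper":1}
    - {"travel":[-1,0,85],"twist":[0,0,0],"gripper":1}
    - {"travel":[-1,0,104],"twist":[0,0,0],"gripper":1}
    - {"travel":[-1,0,107],"twist":[0,0,0],"gripper":1}
    - {"travel":[-1,0,107],"twist":[0,0,0],"gripper":1}

```text
clock: 22.32
ee_pos: [0.4534, -0.3012, 0.0338]
tool_rot: [0.707, 0.707, -0.0, -0.0]
force: [-0.6, -0.6, -0.4]
grip_width: 0.0856
grasp_force: 0.0
```

>>> servo_tool:
  rows:
    - {"travel":[0,0,0],"twist":[0,0,0],"gripper":0}
    - {"travel":[0,0,0],"twist":[0,0,0],"gripper":0}
    - {"travel":[0,0,0],"twist":[0,0,0],"gripper":0}
    - {"travel":[0,0,0],"twist":[0,0,0],"gripper":0}
    - {"travel":[0,0,0],"twist":[0,0,0],"gripper":0}

```text
clock: 22.95
ee_pos: [0.453, -0.3013, 0.0341]
tool_rot: [0.707, 0.707, -0.0, -0.0]
force: [-0.1, 1.1, 6.1]
grip_width: 0.0512
grasp_force: 41.1
```

>>> servo_tool:
  rows:
    - {"travel":[0,0,-15],"twist":[0,0,0],"gripper":0}
    - {"travel":[0,0,-50],"twist":[0,0,0],"gripper":0}
    - {"travel":[0,0,-95],"twist":[0,0,0],"gripper":0}
    - {"travel":[5,5,-130],"twist":[0,0,0],"gripper":0}
    - {"travel":[23,20,-145],"twist":[0,0,0],"gripper":0}

```text
clock: 23.58
ee_pos: [0.4729, -0.2798, 0.1811]
tool_rot: [0.708, 0.706, -0.001, 0.001]
force: [0.6, 0.4, -1.5]
grip_width: 0.0509
grasp_force: 42.2
```

>>> servo_tool:
  rows:
    - {"travel":[33,30,0],"twist":[0,0,0],"gripper":0}
    - {"travel":[66,60,0],"twist":[0,0,0],"gripper":0}
    - {"travel":[99,90,0],"twist":[0,0,0],"gripper":0}
    - {"travel":[132,120,0],"twist":[0,0,0],"gripper":0}
    - {"travel":[165,150,0],"twist":[0,0,0],"gripper":0}

```text
clock: 24.2
ee_pos: [0.6235, -0.1119, 0.1786]
tool_rot: [0.707, 0.707, -0.001, -0.001]
force: [0.1, -0.3, -1.4]
grip_width: 0.0517
grasp_force: 42.2
```

>>> servo_tool:
  rows:
    - {"travel":[30,24,0],"twist":[0,0,0],"gripper":0}
    - {"travel":[46,36,0],"twist":[0,0,0],"gripper":0}
    - {"travel":[50,40,0],"twist":[0,0,0],"gripper":0}
    - {"travel":[50,40,0],"twist":[0,0,0],"gripper":0}

```text
clock: 24.7
ee_pos: [0.6622, -0.0648, 0.1777]
tool_rot: [0.708, 0.706, -0.001, -0.001]
force: [-0.7, -0.7, -1.9]
grip_width: 0.0509
grasp_force: 42.2
```

Run:
```python
from bench import ctrl
from h import *
m=ctrl.camera_model('wrist');s=ctrl.observe();im=ctrl.camera('wrist')[:,:,::-1].copy();cv2.imwrite('pics/w6.png',im)
print(s['ee_pos'],s['tool_rot'],s['force'])
print('lid',wfind(im,m,s['ee_pos'][2]+.038,(3,110,40),(20,255,255),s['ee_pos'][:2]*1000))
print('cork',wfind(im,m,.018,(12,60,110),(25,150,255),(663,-50),250))
```

```text
[ 0.66223114 -0.06478736  0.17773452] [ 7.07817563e-01  7.06393459e-01 -1.45029440e-03 -6.89993768e-04] [-0.74453519 -0.71671324 -1.89042089]
lid [array([666.6, -63.9,  57.5, 663.7, -63.5,  49.5,  54.1])]
cork [array([664. , -61. ,  78.4, 664.1, -56.5,  65.9,  80.7])]
```

View pics/w6.png

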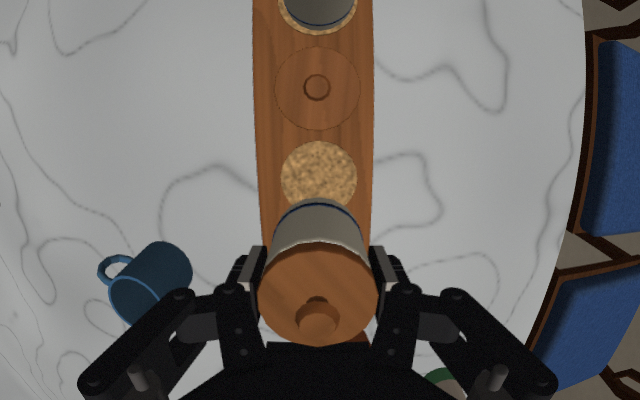

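The wrist view shows c held at (318,290) in front of its coaster (319,175), with b at (317,87) and a at (317,10) standing on theirs. Lowering.

>>> servo_tool:
  rows:
    - {"travel":[1.5,1,40],"twist":[0,0,0],"gripper":0}
    - {"travel":[1.5,1,85],"twist":[0,0,0],"gripper":0}
    - {"travel":[1.5,1,112],"twist":[0,0,0],"gripper":0}
    - {"travel":[1.5,1,120],"twist":[0,0,0],"gripper":0}
    - {"travel":[1.5,1,122],"twist":[0,0,0],"gripper":0}

```text
clock: 25.38
ee_pos: [0.6639, -0.0627, 0.0561]
tool_rot: [0.708, 0.706, -0.001, -0.0]
force: [-0.2, 0.4, -2.0]
grip_width: 0.0511
grasp_force: 42.2
```

>>> servo_tool:
  rows:
    - {"travel":[0,0,1],"twist":[0,0,0],"gripper":0}
    - {"travel":[0,0,2],"twist":[0,0,0],"gripper":0}
    - {"travel":[0,0,2],"twist":[0,0,0],"gripper":0}

```text
clock: 25.75
ee_pos: [0.6642, -0.0615, 0.0543]
tool_rot: [0.707, 0.707, -0.0, -0.0]
force: [0.6, 0.5, -1.2]
grip_width: 0.0512
grasp_force: 42.2
```

>>> servo_tool:
  rows:
    - {"travel":[-1,-1,1],"twist":[0,0,0],"gripper":0}
    - {"travel":[-1,-1,2],"twist":[0,0,0],"gripper":0}
    - {"travel":[-1,-1,3],"twist":[0,0,0],"gripper":0}
    - {"travel":[-1,-1,3],"twist":[0,0,0],"gripper":0}

```text
clock: 26.25
ee_pos: [0.6627, -0.0628, 0.0522]
tool_rot: [0.707, 0.707, -0.001, -0.001]
force: [-3.2, 0.4, 8.9]
grip_width: 0.0511
grasp_force: 43.2
```

>>> servo_tool:
  rows:
    - {"travel":[0,0,0],"twist":[0,0,0],"gripper":0.9}
    - {"travel":[0,0,0],"twist":[0,0,0],"gripper":0.9}
    - {"travel":[0,0,0],"twist":[0,0,0],"gripper":0.9}
    - {"travel":[0,0,0],"twist":[0,0,0],"gripper":0.9}
    - {"travel":[0,0,-15],"twist":[0,0,0],"gripper":0.9}

```text
clock: 26.88
ee_pos: [0.6618, -0.0624, 0.065]
tool_rot: [0.707, 0.707, -0.002, -0.002]
force: [-0.2, 0.2, 0.1]
grip_width: 0.0771
grasp_force: 0.0
```

>>> servo_tool:
  rows:
    - {"travel":[0,0,-40],"twist":[0,0,0],"gripper":0.9}
    - {"travel":[0,0,-100],"twist":[0,0,0],"gripper":0.9}
    - {"travel":[0,0,-150],"twist":[0,0,0],"gripper":0.9}
    - {"travel":[0,0,-190],"twist":[0,0,0],"gripper":0.9}

```text
clock: 27.38
ee_pos: [0.6638, -0.0627, 0.2596]
tool_rot: [0.707, 0.707, 0.001, 0.001]
force: [0.0, -0.2, -0.7]
grip_width: 0.0771
grasp_force: 0.0
```

>>> servo_tool:
  rows:
    - {"travel":[40,-45,0],"twist":[0,0,0],"gripper":0.9}
    - {"travel":[80,-90,0],"twist":[0,0,0],"gripper":0.9}
    - {"travel":[130,-130,0],"twist":[0,0,0],"gripper":0.9}
    - {"travel":[185,-160,0],"twist":[0,0,0],"gripper":0.9}
    - {"travel":[240,-190,0],"twist":[0,0,0],"gripper":0.9}

```text
clock: 28.0
ee_pos: [0.4734, 0.1775, 0.2575]
tool_rot: [0.707, 0.707, 0.001, -0.0]
force: [0.3, 1.0, -0.1]
grip_width: 0.0768
grasp_force: 0.0
```

>>> servo_tool:
  rows:
    - {"travel":[50,-10,0],"twist":[0,0,0],"gripper":0.9}
    - {"travel":[100,-20,0],"twist":[0,0,0],"gripper":0.9}
    - {"travel":[150,-40,0],"twist":[0,0,0],"gripper":0.9}
    - {"travel":[200,-60,0],"twist":[0,0,0],"gripper":0.9}
    - {"travel":[200,-60,0],"twist":[0,0,0],"gripper":0.9}

```text
clock: 28.62
ee_pos: [0.411, 0.3818, 0.2572]
tool_rot: [0.704, 0.71, 0.001, -0.003]
force: [0.9, -0.3, 0.0]
grip_width: 0.0766
grasp_force: 0.0
```

Run:
```python
from bench import ctrl
from h import *
s=ctrl.observe(); print(s['ee_pos'],s['force'],s['clock'])
im=ctrl.camera('top')[:,:,::-1].copy(); cv2.imwrite('pics/t3f.png',im)
a=cv2.resize(im[130:220,170:440],None,fx=2.9,fy=2.9,interpolation=cv2.INTER_CUBIC)
b=ctrl.camera('side')[:,:,::-1].copy(); b=cv2.resize(b[80:320,200:480],None,fx=1.35,fy=1.35)
o=np.zeros((a.shape[0]+b.shape[0],a.shape[1],3),np.uint8); o[:a.shape[0]]=a; o[a.shape[0]:,:b.shape[1]]=b
cv2.imwrite('pics/t3.png',o); print(o.shape)
```

```text
[0.41101443 0.3818079  0.2572327 ] [ 0.8911778  -0.28611302  0.03739904] 28.625
(585, 783, 3)
```

View pics/t3.png

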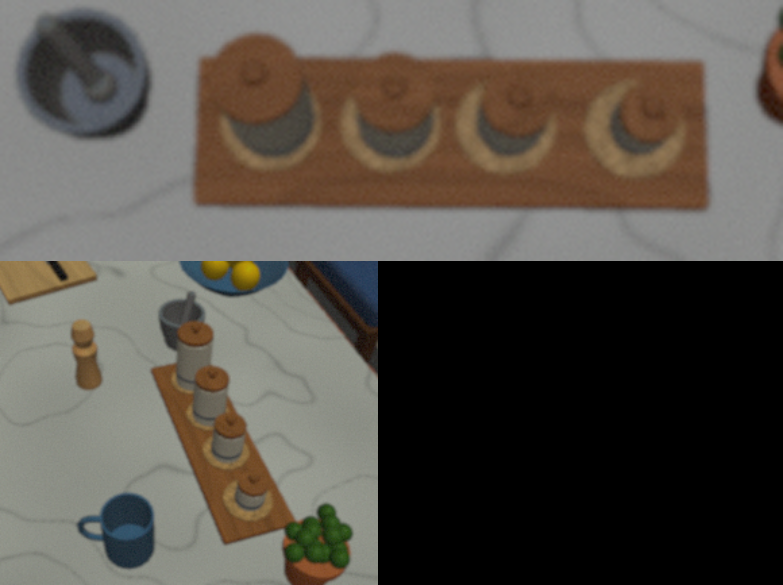

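The top crop shows a to d in descending order from the mortar, with knobs at (252,72), (396,89), (519,96) and (653,105). The side crop shows all four upright. Now a numeric check of the centring.

Run:
```python
from bench import ctrl
from h import *
m=ctrl.camera_model('top')
for p,h,c in zip([(252,72),(396,89),(519,96),(653,105)],[.148,.126,.104,.082],[(661.6,119.1),(662.4,25.9),(662.2,-63.7),(661.5,-163.8)]):
    P=plane(m,(p[0]/2.9+170-.3,p[1]/2.9+130-.3),h-.003)*1000; print(np.round(P[:2],1),np.round(P[:2]-c,1))
```

```text
[662.8 116.7] [ 1.2 -2.4]
[659.3  20.9] [-3.1 -5. ]
[662.1 -65.4] [-0.1 -1.7]
[ 663.5 -164.5] [ 2.  -0.7]
```

The knob estimate puts b about 5 mm off in y, while the wrist check said about 1 mm. I'll take a proper close look from above the row.

>>> servo_tool:
  rows:
    - {"travel":[-50,50,0],"twist":[0,0,0],"gripper":0.9}
    - {"travel":[-100,100,0],"twist":[0,0,0],"gripper":0.9}
    - {"travel":[-150,150,0],"twist":[0,0,0],"gripper":0.9}
    - {"travel":[-200,200,0],"twist":[0,0,0],"gripper":0.9}
    - {"travel":[-240,230,0],"twist":[0,0,0],"gripper":0.9}

```text
clock: 29.35
ee_pos: [0.6328, 0.1471, 0.2565]
tool_rot: [0.708, 0.706, -0.001, -0.0]
force: [0.1, -0.0, 0.3]
grip_width: 0.0772
grasp_force: 0.0
```

>>> servo_tool:
  rows:
    - {"travel":[-50,15,0],"twist":[0,0,0],"gripper":0.9}
    - {"travel":[-100,20,0],"twist":[0,0,0],"gripper":0.9}
    - {"travel":[-140,20,0],"twist":[0,0,0],"gripper":0.9}
    - {"travel":[-140,20,0],"twist":[0,0,0],"gripper":0.9}
    - {"travel":[-140,20,0],"twist":[0,0,0],"gripper":0.9}

```text
clock: 29.98
ee_pos: [0.6509, 0.0105, 0.2561]
tool_rot: [0.708, 0.706, -0.0, -0.001]
force: [0.1, 0.7, -0.2]
grip_width: 0.0768
grasp_force: 0.0
```

Run:
```python
from bench import ctrl
from h import *
import pickle
s=ctrl.observe(); print(s['ee_pos'],s['tool_rot'])
m=ctrl.camera_model('wrist'); im=ctrl.camera('wrist')[:,:,::-1].copy(); pickle.dump((m,im),open('w7.pkl','wb'))
cv2.imwrite('pics/w7.png',cv2.resize(im[20:320,220:420],None,fx=2,fy=2,interpolation=cv2.INTER_CUBIC))
hsv=cv2.cvtColor(im,cv2.COLOR_BGR2HSV)
k=cv2.inRange(hsv,(14,60,120),(25,150,255)); print(k.sum()//255)
```

```text
[0.65086202 0.01052922 0.25612206] [ 7.07868327e-01  7.06343675e-01 -4.09821283e-04 -9.35748703e-04]
3925
```

View pics/w7.png

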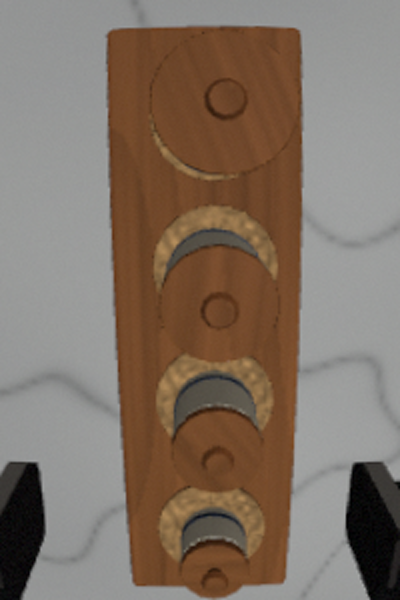

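The view shows all four upright. The +y edges of coaster and canister foot give a direct gap for each: b 205→229, c 354→375, d 486→510. a's lid spans x 149–301 and y 29–177.

Run:
```python
from h import *
import pickle
m,im=pickle.load(open('w7.pkl','rb'))
f=lambda p,z:np.round(wplane(m,(p[0]/2+220-.25,p[1]/2+20-.25),z)[:2]*1000,1)
for n,x,c,b,e in[('b',217,205,229,10),('c',215,354,375,13),('d',212,486,510,16)]:
    print(n,'gap',f((x,c),.018)[1]-f((x,b),.018)[1],'want',e)
print('lidA',f((149,103),.134),f((301,103),.134),f((225,29),.134),f((225,177),.134))
print('lidB',f((159,305),.112),f((280,305),.112),f((218,243),.112),f((218,361),.112))
print('corkB',f((153,265),.018),f((280,265),.018),'corkA bottom',f((210,180),.018))
```

```text
b gap 14.800000000000004 want 10
c gap 14.299999999999997 want 13
d gap 19.799999999999997 want 16
lidA [632.6 116.6] [696.3 117.4] [664.3 148.9] [664.3  84.8]
lidB [634.6  24.6] [691.9  24.7] [662.3  54. ] [662.7  -3.2]
corkB [625.5  29.1] [704.3  29.3] corkA bottom [660.6  81.5]
```

Measured offsets in y: b ≈ −4.5 mm, a ≈ −3 mm, d ≈ −3.5 mm, c ≈ −1 mm. There is ample time, so I'll regrip b, a and d briefly and shift them, starting with b.

>>> servo_tool:
  rows:
    - {"travel":[14,12,0],"twist":[0,0,0],"gripper":1}
    - {"travel":[14,12,30],"twist":[0,0,0],"gripper":1}
    - {"travel":[14,12,80],"twist":[0,0,0],"gripper":1}
    - {"travel":[14,12,130],"twist":[0,0,0],"gripper":1}
    - {"travel":[14,12,165],"twist":[0,0,0],"gripper":1}

```text
clock: 30.65
ee_pos: [0.6616, 0.0273, 0.0885]
tool_rot: [0.706, 0.708, -0.001, -0.002]
force: [1.4, -0.2, 0.8]
grip_width: 0.0853
grasp_force: 0.0
```

>>> servo_tool:
  rows:
    - {"travel":[0,0,15],"twist":[0,0,0],"gripper":1}
    - {"travel":[0,0,19],"twist":[0,0,0],"gripper":1}
    - {"travel":[0,0,19],"twist":[0,0,0],"gripper":1}

```text
clock: 31.02
ee_pos: [0.6638, 0.0257, 0.073]
tool_rot: [0.707, 0.707, 0.0, -0.0]
force: [0.5, 0.8, 0.3]
grip_width: 0.0851
grasp_force: 0.0
```

>>> servo_tool:
  rows:
    - {"travel":[0,0,0],"twist":[0,0,0],"gripper":0}
    - {"travel":[0,0,0],"twist":[0,0,0],"gripper":0}
    - {"travel":[0,0,0],"twist":[0,0,0],"gripper":0}
    - {"travel":[0,0,0],"twist":[0,0,0],"gripper":0}
    - {"travel":[0,0,0],"twist":[0,0,0],"gripper":0}

```text
clock: 31.65
ee_pos: [0.6631, 0.0253, 0.0731]
tool_rot: [0.707, 0.707, -0.0, -0.0]
force: [-2.1, 0.7, 6.2]
grip_width: 0.057
grasp_force: 41.8
```

>>> servo_tool:
  rows:
    - {"travel":[0,0,-5],"twist":[0,0,0],"gripper":0}
    - {"travel":[4.5,-0.5,-5],"twist":[0,0,0],"gripper":0}
    - {"travel":[4.5,-0.5,-3],"twist":[0,0,0],"gripper":0}
    - {"travel":[4.5,-0.5,-1],"twist":[0,0,0],"gripper":0}
    - {"travel":[4.5,-0.5,0],"twist":[0,0,0],"gripper":0}

```text
clock: 32.28
ee_pos: [0.662, 0.0303, 0.0731]
tool_rot: [0.707, 0.707, -0.001, -0.001]
force: [-4.6, 0.1, 13.6]
grip_width: 0.0571
grasp_force: 44.6
```

>>> servo_tool:
  rows:
    - {"travel":[0,0,0.5],"twist":[0,0,0],"gripper":0}
    - {"travel":[0,0,0.5],"twist":[0,0,0],"gripper":0}

```text
clock: 32.52
ee_pos: [0.662, 0.0303, 0.0731]
tool_rot: [0.707, 0.707, -0.001, -0.001]
force: [-4.6, 0.5, 12.4]
grip_width: 0.0575
grasp_force: 44.7
```

>>> servo_tool:
  rows:
    - {"travel":[0,0,0],"twist":[0,0,0],"gripper":1}
    - {"travel":[0,0,0],"twist":[0,0,0],"gripper":1}
    - {"travel":[0,0,0],"twist":[0,0,0],"gripper":1}
    - {"travel":[0,0,0],"twist":[0,0,0],"gripper":1}
    - {"travel":[0,0,-15],"twist":[0,0,0],"gripper":1}

```text
clock: 33.15
ee_pos: [0.6612, 0.0297, 0.0855]
tool_rot: [0.707, 0.707, -0.002, -0.002]
force: [0.0, 0.7, 0.2]
grip_width: 0.0854
grasp_force: 0.0
```

>>> servo_tool:
  rows:
    - {"travel":[0,0,-45],"twist":[0,0,0],"gripper":1}
    - {"travel":[0,0,-100],"twist":[0,0,0],"gripper":1}
    - {"travel":[0,0,-140],"twist":[0,0,0],"gripper":1}
    - {"travel":[43,1,-140],"twist":[0,0,0],"gripper":1}
    - {"travel":[87,2,-140],"twist":[0,0,0],"gripper":1}

```text
clock: 33.78
ee_pos: [0.6653, 0.1171, 0.2285]
tool_rot: [0.708, 0.706, 0.001, 0.0]
force: [1.2, 0.5, 0.4]
grip_width: 0.0854
grasp_force: 0.0
```

>>> servo_tool:
  rows:
    - {"travel":[0,0,0],"twist":[0,0,0],"gripper":1}
    - {"travel":[0,0,0],"twist":[0,0,0],"gripper":1}

```text
clock: 34.02
ee_pos: [0.6648, 0.1161, 0.227]
tool_rot: [0.707, 0.707, -0.001, -0.0]
force: [-0.3, -0.6, 0.1]
grip_width: 0.0854
grasp_force: 0.0
```

>>> servo_tool:
  rows:
    - {"travel":[0,0,45],"twist":[0,0,0],"gripper":1}
    - {"travel":[0,0,90],"twist":[0,0,0],"gripper":1}
    - {"travel":[0,0,120],"twist":[0,0,0],"gripper":1}
    - {"travel":[0,0,136],"twist":[0,0,0],"gripper":1}
    - {"travel":[0,0,136],"twist":[0,0,0],"gripper":1}

```text
clock: 34.65
ee_pos: [0.6642, 0.1155, 0.0898]
tool_rot: [0.708, 0.706, -0.001, -0.001]
force: [-0.5, 0.4, 0.5]
grip_width: 0.0856
grasp_force: 0.0
```

>>> servo_tool:
  rows:
    - {"travel":[0,0,0],"twist":[0,0,0],"gripper":0}
    - {"travel":[0,0,0],"twist":[0,0,0],"gripper":0}
    - {"travel":[0,0,0],"twist":[0,0,0],"gripper":0}
    - {"travel":[0,0,0],"twist":[0,0,0],"gripper":0}
    - {"travel":[0,0,0],"twist":[0,0,0],"gripper":0}

```text
clock: 35.28
ee_pos: [0.6651, 0.1168, 0.0921]
tool_rot: [0.707, 0.707, 0.0, -0.0]
force: [-1.1, -0.1, 6.4]
grip_width: 0.0632
grasp_force: 43.6
```

>>> servo_tool:
  rows:
    - {"travel":[0,0,-5],"twist":[0,0,0],"gripper":0}
    - {"travel":[3,-1,-5],"twist":[0,0,0],"gripper":0}
    - {"travel":[3,-1,-3],"twist":[0,0,0],"gripper":0}
    - {"travel":[3,-1,-1],"twist":[0,0,0],"gripper":0}
    - {"travel":[3,-1,-0.5],"twist":[0,0,0],"gripper":0}

```text
clock: 35.9
ee_pos: [0.663, 0.1203, 0.0922]
tool_rot: [0.707, 0.707, -0.001, -0.001]
force: [-4.3, 0.1, 9.9]
grip_width: 0.0633
grasp_force: 45.9
```

>>> servo_tool:
  rows:
    - {"travel":[0,0,0.5],"twist":[0,0,0],"gripper":0}
    - {"travel":[0,0,0.5],"twist":[0,0,0],"gripper":0}

```text
clock: 36.15
ee_pos: [0.663, 0.1204, 0.0922]
tool_rot: [0.707, 0.707, -0.0, -0.001]
force: [-5.3, -0.0, 11.1]
grip_width: 0.0634
grasp_force: 46.1
```

>>> servo_tool:
  rows:
    - {"travel":[0,0,0],"twist":[0,0,0],"gripper":1}
    - {"travel":[0,0,0],"twist":[0,0,0],"gripper":1}
    - {"travel":[0,0,0],"twist":[0,0,0],"gripper":1}
    - {"travel":[0,0,0],"twist":[0,0,0],"gripper":1}
    - {"travel":[0,0,-15],"twist":[0,0,0],"gripper":1}

```text
clock: 36.78
ee_pos: [0.6623, 0.1196, 0.1045]
tool_rot: [0.707, 0.707, -0.002, -0.002]
force: [0.1, -0.4, 0.2]
grip_width: 0.0852
grasp_force: 0.0
```

>>> servo_tool:
  rows:
    - {"travel":[0,0,-45],"twist":[0,0,0],"gripper":1}
    - {"travel":[0,0,-95],"twist":[0,0,0],"gripper":1}
    - {"travel":[0,0,-120],"twist":[0,0,0],"gripper":1}
    - {"travel":[-34,0,-120],"twist":[0,0,0],"gripper":1}

```text
clock: 37.28
ee_pos: [0.6655, 0.0903, 0.2295]
tool_rot: [0.705, 0.709, 0.004, 0.0]
force: [0.5, -0.4, -0.8]
grip_width: 0.0854
grasp_force: 0.0
```

>>> servo_tool:
  rows:
    - {"travel":[-50,0,0],"twist":[0,0,0],"gripper":0.8}
    - {"travel":[-100,0,0],"twist":[0,0,0],"gripper":0.8}
    - {"travel":[-150,0,0],"twist":[0,0,0],"gripper":0.8}
    - {"travel":[-200,0,0],"twist":[0,0,0],"gripper":0.8}
    - {"travel":[-250,0,0],"twist":[0,0,0],"gripper":0.8}

```text
clock: 37.9
ee_pos: [0.6637, -0.166, 0.2265]
tool_rot: [0.707, 0.707, -0.0, -0.0]
force: [0.4, -0.2, 0.9]
grip_width: 0.0685
grasp_force: 0.0
```

>>> servo_tool:
  rows:
    - {"travel":[0,0,20],"twist":[0,0,0],"gripper":0.8}
    - {"travel":[0,0,60],"twist":[0,0,0],"gripper":0.8}
    - {"travel":[0,0,60],"twist":[0,0,0],"gripper":0.8}
    - {"travel":[0,0,60],"twist":[0,0,0],"gripper":0.8}

```text
clock: 38.4
ee_pos: [0.6644, -0.1643, 0.167]
tool_rot: [0.707, 0.707, 0.0, 0.0]
force: [0.3, -0.0, -0.0]
grip_width: 0.0683
grasp_force: 0.0
```

Run:
```python
from bench import ctrl
from h import *
import pickle
s=ctrl.observe(); print(s['ee_pos'],s['tool_rot'])
m=ctrl.camera_model('wrist'); im=ctrl.camera('wrist')[:,:,::-1].copy(); pickle.dump((m,im),open('w8.pkl','wb'))
cv2.imwrite('pics/w8.png',cv2.resize(im[0:300,220:420],None,fx=2,fy=2,interpolation=cv2.INTER_CUBIC))
```

```text
[ 0.66442076 -0.16433749  0.16697685] [7.07215766e-01 7.06997728e-01 7.06281891e-05 2.60666737e-04]
```

View pics/w8.png

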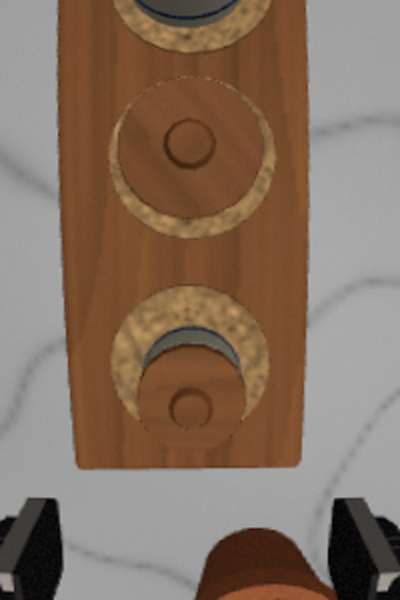

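The view shows d's coaster top edge at row 285 and foot at 328. c's lid spans x 117–264 and y 75–217 over its coaster (x 108–276, bottom at 238). b's coaster has its bottom edge at 53 and the foot at 25.

Run:
```python
from h import *
import pickle
m,im=pickle.load(open('w8.pkl','rb'))
f=lambda p,z:np.round(wplane(m,(p[0]/2+220-.25,p[1]/2-.25),z)[:2]*1000,1)
print('d coaster',f((190,285),.018),f((110,365),.018),f((270,365),.018),'foot',f((190,328),.018),'lid',f((190,343),.068),f((190,450),.068),f((137,400),.068),f((246,400),.068))
print('c coaster bottom',f((190,238),.018),f((108,155),.018),f((276,155),.018),'lid',f((190,75),.09),f((190,217),.09),f((117,146),.09),f((264,146),.09))
print('b coaster bottom',f((190,53),.018),'foot',f((190,25),.018))
```

```text
d coaster [ 663.2 -122.6] [ 624.2 -161.4] [ 702.  -161.4] foot [ 663.1 -143.3] lid [ 663.5 -139.6] [ 663.4 -185.3] [ 641.8 -163.3] [ 686.3 -163.3]
c coaster bottom [ 663.2 -100.4] [625.4 -60.8] [702.8 -60.8] lid [663.7 -38.8] [663.7 -89.6] [638.4 -64.1] [689.3 -64.2]
b coaster bottom [663.2 -12.2] foot [663.2   2. ]
```

Comparing views from both sides shows the feet are slightly inset, so d and c are really within about 2 mm, and b and a within about 2 mm after the correction. One last side look, then I'll hand in.

Run:
```python
from bench import ctrl
import cv2
cv2.imwrite('pics/s9.png',cv2.resize(ctrl.camera('side')[80:320,200:480,::-1],None,fx=2,fy=2))
```

```text
(no output)
```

View pics/s9.png

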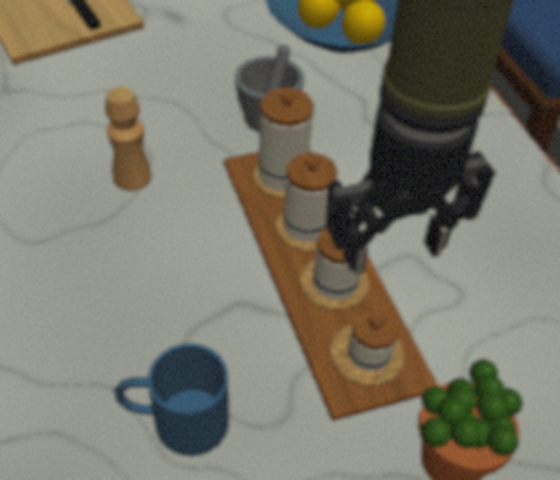

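The side view shows all four canisters upright on their coasters, tallest at the mortar and shortest at the herb, with the gripper clear of them.

```bash
python3 -c "
from bench import ctrl
print(ctrl.sign_off())"
```

```text
the job is handed in; nothing more can be done
None
```

The job is handed in: all four canisters stand upright on their own coasters, tallest (a) next to the mortar, then b, c and d, each within about 3 mm of centre by my camera measurements, and the gripper is open and clear of them.

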